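# Lever open the reagent case with a spatula

### The job

Take the orange-handled spatula from the green tray, work its blade into the gap above the ledge at the front of the black reagent case and lever the stiff lid up with it, keeping the gripper itself off the case until the lid is well raised. Open the lid right up, to upright or beyond, so that it stays open, then lay the spatula back in the tray and let go. Do not push the bottles, the little pot, the beaker or the meter about.

Things in the scene. Friction and masses are not known exactly. Their poses are not given: they have to be found in the camera images.
- case: black reagent case, aluminium edging, firmly fixed; 130 mm deep (its x) by 160 mm wide (its y), walls 85 mm tall and 5 mm thick, closed by a flat lid 10 mm thick, flush with the walls all round. Origin: centre of the underside; its -x side is the front, +x the hinge side. Hollow: inside, nothing stands higher than 66 mm, and in the front 35 mm nothing higher than 42 mm
- ledge_edge (a point): middle of the outer top edge of the aluminium ledge, 60 mm wide, that sticks out 15 mm from the middle of the case's front, its top 79 mm above the bench (axes as the case): the blade's fulcrum. Just above the ledge a pry gap 60 mm wide and 6 mm high, its bottom level with the ledge top and its top the lid's underside, leads through the front wall into the case
- hinge_axis (a point): middle of the lid's hinge line on the case's far top rim, 85 mm above the bench; the hinge line runs along the case's y
- lid_front (a point): middle of the lower front edge of the lid, 130 mm from the hinge; moves with the lid
- lid (a joint): lid angle in rad: 0 shut, grows as the front edge rises, 1.57 upright, stop at 1.8. The hinge is stiff (friction about 0.25 N m, lid about 0.2 kg), so some 3 N are needed at the front edge to raise it, 4 to 5 N at 90 mm from the hinge, and it stays at whatever angle it is left
- spatula: loose opening spatula, about 100 g, lying level in the tray. Orange handle 80 mm long (its x), 16 mm wide (its y), 24 mm tall (its z); origin: centre of the handle. A flat steel blade 18 mm wide and 2.5 mm thick runs out of the middle of the handle's front end, from x = 40 to x = 120 mm, flat in its x-y plane; centre of mass about 30 mm ahead of the origin
- spatula_tip (a point): middle of the blade's front edge, on its underside: 120 mm ahead of the spatula's origin along its x and 1.25 mm below it (axes as the spatula)
- tray: shallow green tray, fixed; 260 mm long (its x), 110 mm wide (its y), rim 14 mm tall and 4 mm thick, floor 4 mm thick; origin: centre of the underside. The spatula lies in it with the blade roughly along the tray's +x, its origin 16 mm above the bench. Tray and case may be on either side
- amber_bottle: amber bottle with black cap, 50 mm wide, 110 mm tall, to be left alone; origin: centre of its foot
- white_bottle: white bottle with green cap, 52 mm wide, 120 mm tall, to be left alone; origin: centre of its foot
- red_bottle: white jar with red cap, 44 mm wide, 80 mm tall, to be left alone; origin: centre of its foot
- beaker: glass beaker, 66 mm wide, 85 mm tall, to be left alone; origin: centre of its foot
- pot: little white pot with yellow cap between case and tray, 32 mm wide, 42 mm tall, to be left alone; origin: centre of its foot
- photometer: black hand-held meter with green keys, 190 x 85 x 35 mm, lying on the bench, to be left alone; origin: centre of its underside
Things that resemble listed ones, but are neither listed nor needed, are in the scene too. There is more than one size of the spatula; the one meant has the size given above.

How it is judged:
On the way, in this order (a step that is already met when the one before it is completed fails the run):
1. the blade has levered the lid up: lid above 0.10 rad (6 degrees) and borne by the spatula (value of joint lid above 0.1 rad and contact force between spatula and case above 0.3 N), for 0.2 s.
2. the lid is open to more than 1.4 rad (80 degrees) (value of joint lid above 1.4 rad), for 0.2 s.
At the end, for the whole second after the job is handed in: The lid stands open at more than 1.4 rad and is still; the spatula lies at rest in the tray, handle centre and blade tip both within the tray's outline (tip to 130 x 55 mm, handle centre to 100 x 50 mm from its middle) and less than 50 mm above its underside (value of joint lid above 1.4 rad and velocity of joint lid between -0.1 and 0.1 rad/s and x of spatula in the frame of tray between -0.1 and 0.1 m and y of spatula in the frame of tray between -0.05 and 0.05 m and z of each of spatula, spatula_tip in the frame of tray below 0.05 m and x of spatula_tip in the frame of tray between -0.13 and 0.13 m and y of spatula_tip in the frame of tray between -0.055 and 0.055 m and linear speed of spatula below 0.03 m/s); the robot touches nothing.
It fails at once if the gripper or arm pushes on the case or lid (over 2 N) before the lid is open by 0.3 rad (value of joint lid below 0.3 rad and contact force between any of the arm, the fingers and case above 2 N).
It fails at once if a bystander is pushed more than 30 mm or tipped over (distance of any of amber_bottle, white_bottle, red_bottle, beaker, pot, photometer from where it was at the start of the episode above 0.03 m or angle between any of amber_bottle, white_bottle, red_bottle, beaker, pot, photometer's own z axis and vertical above 0.5 rad).
It also fails if it takes over 72 s, if anything falls off the work surface, if the arm or the gripper's body presses on something with over 40 N, if the wrist force passes 120 N, or if a joint passes its speed limit or range.

### The arm

A 7-joint arm with a two-finger parallel gripper is mounted at the origin on the work surface. World frame = base frame: x ahead of the robot, y to its left, z up, the work surface at z = 0. Lengths are in m, angles in rad, forces in N, time in s.
With the tool pointing down it reaches from about 0.425 to 1.025 m from the base axis. Payload 9.4 kg.
Tool frame: the origin (TCP) lies midway between the tips of the shut fingers; the grasp point (between the pads) lies manip.grip_point_offset behind it (manip.grip_point_offset is the distance from the TCP to the grasp point, in m); z points along the fingers, y is the line along which they close (so a half turn about z gives the same grasp; the last joint's range is limited). The gripper opens to 93 mm and grips with 3 to 60 N. Pads are 15 mm wide; open, the fingers measure 128 mm over their backs; the gripper's body (75 mm by 188 mm) begins 65 mm behind the grasp point.
Start: joints at [-1.257, 0.599, -0.003, 1.599, 0.002, 0.943, -0.08], TCP at [0.276, 0.67, 0.219] pointing down, gripper open.
Joint ranges: [-2.57, 2.57], [-0.35, 1.97], [-1.29, 1.29], [0.11, 2.56], [-1.05, 4.19], [0.11, 1.86], [-2.63, 2.63]. Speed limits (rad/s): [2.22, 2.22, 3.01, 3.01, 3.14, 3.14, 3.14].

### API

Orientations are given as [roll, pitch, yaw] about the fixed x, y, z axes, in that order (R = Rz(yaw) Ry(pitch) Rx(roll)).
In Python, from bench import manip, hand, get_image, camera_info, status gives the robot as it stands. Calls block until the motion is done:
- manip.reach(position, orientation): joint-space move of the TCP to a pose.
- manip.line_to(position, speed=0.15, rotation=None): straight line of the TCP; rotation=None keeps the orientation; speed is the mean speed in m/s.
- manip.move_joints(angles): joint-space move.
- hand.set_gripper(opening, effort=None): finger opening in m; effort is the grip in N (None keeps the last); returns when the fingers have stopped.
- manip.dwell(seconds).
- manip.inverse_kinematics(position, orientation): joint angles nearest the present ones, or None.
- get_image(name): name is "scene" or "side" or "wrist"; returns (picture, depth): 420x560x3 uint8, blue, green, red; 420x560 float32, m along the optical axis (not along the pixel's ray), 0 where there is no reading.
- camera_info(name): a dict with "K" (3x3 intrinsics, pixels), "T" (4x4, takes a point from camera to world coordinates); the wrist camera has in their place "tool_from_camera" (4x4, takes a point from camera to tool coordinates, whose origin is the TCP and whose axes are the flange's). Camera axes: x right, y up, looking along -z (the intrinsics and any distortion apply to the point x, -y, -z); pixel columns grow to the right and rows downward; lengths in m; the calibration is good to about 2 mm. A picture is of the moment at which its call begins: read the wrist's pose just before it. camera_info takes no time and is no camera call.
A pose or a line that the arm cannot do raises manip.Unreachable and nothing moves.
- manip.job_done(): hands the job in; it is judged then, once.
Readings, each from a call of its own:
- status.current_time_s(): time.
- status.current_joints(): joint angles.
- status.current_joint_vel(): joint speeds.
- status.current_effort(): joint torques, N m.
- status.current_tcp_pos(): TCP position.
- status.current_tool_rot(): TCP orientation.
- status.current_ft_force(): force on the tool from outside, world axes, zero at the start.
- status.current_moment(): the same for the moment, N m.
- status.current_width(): finger opening in m.
- status.current_grip_force(): force on a finger pad.
Only numpy, scipy, OpenCV 4.12 (cv2) and the standard library are available. Lean on these libraries where they do the work, as an engineer would, in place of code of your own. Each camera call takes 0.05 s, during which the arm holds its last target. There are 200 camera calls.

## Working session

There is one attempt and no reset: what is moved stays moved. The work goes in short steps, each a Python script; the robot and the scene stay as the last script left them, time stands still between calls to the robot, and variables do not carry over. Pictures are saved under pics/ and viewed, at most 10 in all, crops included, and the job is handed in when it is done.

```bash
ls; mkdir -p pics; cat > h.py <<'E'
import numpy as np, cv2
from bench import manip, hand, get_image, camera_info, status
def cloud(name, info=None, T=None):
    im,d=get_image(name); ci=camera_info(name); K=np.array(ci["K"])
    T=np.array(ci["T"]) if T is None else T
    v,u=np.mgrid[0:420,0:560]
    P=np.stack([(u-K[0,2])/K[0,0]*d,-(v-K[1,2])/K[1,1]*d,-d],-1)
    return im,d,P@T[:3,:3].T+T[:3,3]
E
python3 - <<'E'
from h import *
for n in("scene","side"):
    im,d,P=cloud(n); cv2.imwrite(f"pics/{n}0.png",im); np.savez(f"{n}0.npz",im=im,d=d,P=P)
    ci=camera_info(n); print(n,{k:(np.round(v,3).tolist() if k!="x" else v) for k,v in ci.items()}, (d==0).mean())
print(manip.grip_point_offset,status.current_tool_rot(),status.current_time_s(),{k:np.round(v,3).tolist() for k,v in camera_info("wrist").items()})
E
```

```text
pics
scene {'K': [[467.735, 0.0, 283.439], [0.0, 467.735, 212.777], [0.0, 0.0, 1.0]], 'T': [[-0.585, -0.554, 0.592, 1.373], [0.811, -0.39, 0.437, 0.622], [-0.011, 0.736, 0.677, 0.999], [0.0, 0.0, 0.0, 1.0]]} 0.0040178571428571425
side {'K': [[432.854, 0.0, 280.456], [0.0, 432.854, 208.54], [0.0, 0.0, 1.0]], 'T': [[0.93, 0.182, -0.32, 0.18], [-0.368, 0.47, -0.803, -0.912], [0.004, 0.864, 0.504, 0.652], [0.0, 0.0, 0.0, 1.0]]} 0.004183673469387755
0.0188 [-3.14021336e+00  1.17456087e-04  2.75085659e+00] 0.1 {'K': [[293.383, 0.0, 280.15], [0.0, 293.383, 212.125], [0.0, 0.0, 1.0]], 'tool_from_camera': [[0.001, 0.969, 0.246, 0.067], [1.0, -0.001, -0.0, -0.0], [-0.0, 0.246, -0.969, -0.165], [0.0, 0.0, 0.0, 1.0]]}
```

View pics/scene0.png

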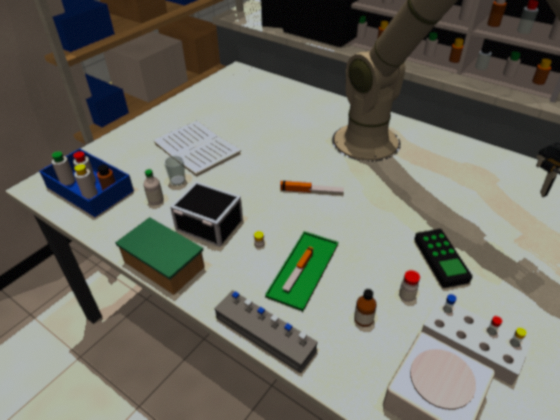

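View pics/side0.png

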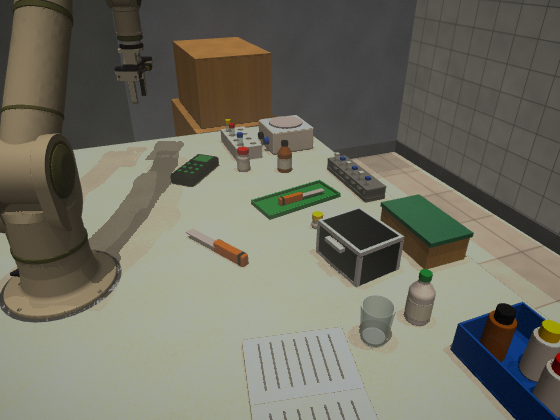

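Candidates for the spatula:
- **In the tray:** scene (298,268), side (300,196).
- **On the bench:** scene (310,188), side (220,247). It looks larger.

The one in the tray fits the description, and I'll check its size. The case is at scene (208,212), with its ledge at side (335,244), facing the robot. The pot is at scene (259,239).

```bash
python3 - <<'E'
from h import *
S={n:np.load(n+"0.npz") for n in("scene","side")}
def rect(Q):
    (c,s,a)=cv2.minAreaRect((Q[:,:2]*1000).astype(np.float32)); return np.round(c),np.round(s),round(a,1)
for n in S:
    im,P=S[n]["im"],S[n]["P"]; hsv=cv2.cvtColor(im,cv2.COLOR_BGR2HSV)
    H,Sa,V=[hsv[...,i].astype(int) for i in range(3)]
    def comp(m,lab,mn=40):
        k,L,st,ce=cv2.connectedComponentsWithStats(m.astype(np.uint8))
        for i in range(1,k):
            if st[i,4]>=mn:
                Q=P[L==i]; z=Q[:,2]
                if abs(np.median(Q[:,0]))<1.3 and -.05<np.median(z)<.2 : print(n,lab,ce[i].round(),st[i,4],rect(Q),"z",np.percentile(z,[2,50,98]).round(3),"med",np.median(Q,0).round(3))
    comp((H>4)&(H<16)&(Sa>170)&(V>100),"orange")
    comp((H>45)&(H<75)&(Sa>150)&(V>60)&(P[...,2]<.05),"green",300)
    comp((H>20)&(H<33)&(Sa>150)&(V>120),"yellow",15)
    b=(slice(180,250),slice(165,250)) if n=="scene" else (slice(200,285),slice(310,410))
    Q=P[b].reshape(-1,3); T=Q[(Q[:,2]>.088)&(Q[:,2]<.102)]; print(n,"lid top",rect(T),np.median(T[:,2]),len(T))
    # boxes in world of all above-bench stuff
    m=(P[...,2]>.03)&(P[...,2]<.3)&(P[...,0]>.2)&(P[...,0]<1.2)
    comp(m,"tall",30)
a=S["scene"]["im"]; b=S["side"]["im"]
A=cv2.resize(a[225:315,260:345],None,fx=4,fy=4,interpolation=2)[:360]
B=cv2.resize(b[180:285,250:410],None,fx=3,fy=3,interpolation=2)
o=np.zeros((360,800,3),np.uint8); o[:A.shape[0],:320]=A[:,:320]; o[:B.shape[0],320:320+480]=B[:,:480]
cv2.imwrite("pics/crop.png",o)
E
```

```text
scene orange [298. 184.] 114 (array([866., 297.]), array([1201.,   82.]), 35.7) z [0.024 0.032 0.037] med [ 0.389 -0.045  0.032]
scene orange [304. 259.] 89 (array([642., 152.]), array([69., 11.]), 7.6) z [0.022 0.029 0.033] med [0.644 0.153 0.029]
scene green [303. 271.] 2329 (array([659., 161.]), array([263., 109.]), 11.2) z [0.002 0.006 0.017] med [0.669 0.169 0.006]
scene green [452. 267.] 311 (array([444., 497.]), array([53., 59.]), 48.4) z [0.034 0.038 0.042] med [0.446 0.498 0.038]
scene yellow [ 79. 167.] 52 (array([ 799., -592.]), array([34., 28.]), 37.4) z [0.118 0.121 0.125] med [ 0.802 -0.588  0.121]
scene yellow [258. 234.] 54 (array([653.,   0.]), array([28., 26.]), 3.7) z [0.04  0.044 0.048] med [0.655 0.001 0.044]
scene yellow [521. 332.] 61 (array([979., 656.]), array([ 19., 790.]), 83.7) z [0.092 0.097 0.1  ] med [0.597 0.698 0.097]
scene lid top (array([ 735., -169.]), array([260., 168.]), 7.8) 0.09716574207215828 1826
scene tall [47. 59.] 6675 (array([  452., -1208.]), array([503., 175.]), 1.4) z [0.036 0.182 0.295] med [ 0.462 -1.272  0.182]
scene tall [ 85. 177.
[... 2832 characters left out ...]
131.]), array([287., 348.]), 87.1) z [0.033 0.081 0.097] med [ 0.734 -0.206  0.081]
side tall [222. 244.] 62 (array([374., -31.]), array([19., 50.]), 30.6) z [0.03  0.031 0.034] med [ 0.374 -0.032  0.031]
side tall [238. 252.] 71 (array([400., -78.]), array([19., 49.]), 29.9) z [0.03  0.031 0.033] med [ 0.401 -0.079  0.031]
side tall [421. 294.] 988 (array([ 687., -403.]), array([40., 52.]), 53.6) z [0.032 0.075 0.12 ] med [ 0.681 -0.407  0.075]
side tall [377. 315.] 1268 (array([ 577., -411.]), array([67., 64.]), 32.7) z [0.033 0.065 0.085] med [ 0.577 -0.414  0.065]
side tall [517. 355.] 6707 (array([ 779., -593.]), array([163., 209.]), 0.0) z [0.032 0.064 0.118] med [ 0.741 -0.585  0.064]
```

View pics/crop.png

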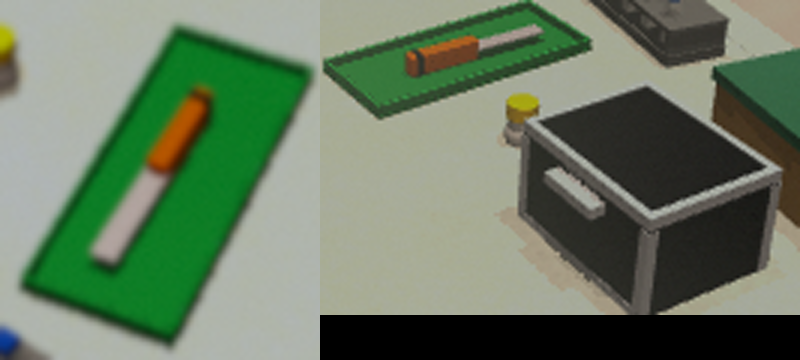

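The crop confirms the tray spatula: an orange handle about 70–80 mm long with a short blade pointing to tray +x. The case's ledge faces the robot. Next I'll check the key poses for reach, then take a wrist look above the spatula.

```bash
cat >> h.py <<'E'
from scipy.spatial.transform import Rotation as Ro
CASE=np.array([0.675,-0.176]); CYAW=np.radians(9.0)
ARM=0.113   # tip ahead of TCP along blade
DZ=-0.0077   # blade underside relative to TCP along -tool z is +: set after grasp
def rpy(phi,yaw,flip): return [np.pi, phi if flip else -phi, yaw+(np.pi if flip else 0)]
def rpyw(r): return [r[0],r[1],(r[2]+np.pi)%(2*np.pi)-np.pi]
def tcp_for_tip(u,w,z,phi,up):
    """tip (case frame u from centre along x, w along y, z) -> TCP; up = tip height over TCP in tool (-z)"""
    c,s=np.cos(CYAW),np.sin(CYAW)
    x=np.array([c*np.cos(phi),s*np.cos(phi),np.sin(phi)]); n=np.array([-c*np.sin(phi),-s*np.sin(phi),np.cos(phi)])
    tip=np.array([CASE[0]+c*u-s*w,CASE[1]+s*u+c*w,z])
    return tip-ARM*x-up*n
E
python3 - <<'E'
from h import *
print(np.round(status.current_joints(),2))
for flip in(0,1):
    for nm,p,o in [("pick",[.645,.151,.007],rpyw(rpy(0,np.radians(8),flip))),("up",[.645,.151,.2],rpyw(rpy(0,np.radians(8),flip)))]+\
      [(f"{u},{z},{f}",tcp_for_tip(u,0,z,f,.0078),rpyw(rpy(f,CYAW,flip))) for u,z,f in [(-.1,.0805,0),(-.03,.0805,0),(-.03,.1,.4),(-.03,.12,.7),(-.0,.16,.7),(.065,.185,.7),(.065,.185,.35),(.08,.185,0)]]:
        q=manip.inverse_kinematics(list(p),o); print(flip,nm,None if q is None else np.round(q,2))
flip=0
manip.reach([.64,.151,.2],rpyw(rpy(0,np.radians(8),0))); hand.set_gripper(.045)
p,r=status.current_tcp_pos(),status.current_tool_rot()
T=np.eye(4);T[:3,:3]=Ro.from_euler("xyz",r).as_matrix();T[:3,3]=p
im,d,P=cloud("wrist",T=T@np.array(camera_info("wrist")["tool_from_camera"])); cv2.imwrite("pics/w1.png",im); np.savez("w1.npz",im=im,P=P)
print(p,r,status.current_width(),status.current_time_s())
hsv=cv2.cvtColor(im,cv2.COLOR_BGR2HSV).astype(int);H,S,V=np.moveaxis(hsv,-1,0)
near=(abs(P[...,0]-.66)<.13)&(abs(P[...,1]-.16)<.05)
for l,m in(("or",(H>3)&(H<17)&(S>150)&near),("blade",(S<80)&(V>90)&near&(P[...,2]>.008)&(P[...,2]<.03))):
    k,L,st,ce=cv2.connectedComponentsWithStats(m.astype(np.uint8))
    i=1+np.argmax(st[1:,4]); Q=P[L==i]; print(l,ce[i],st[i,4],cv2.minAreaRect((Q[:,:2]*1000).astype(np.float32)),np.percentile(Q[:,2],[5,50,95]))
E
```

```text
[-1.26  0.6  -0.    1.6   0.    0.94 -0.08]
0 pick [-0.61  0.85  0.48  1.9  -0.71  0.57 -1.09]
0 up [-0.74  0.63  0.68  1.8  -0.5   0.89 -1.26]
0 -0.1,0.0805,0 [ 0.11  0.6   0.29  2.22 -0.45  0.38 -0.64]
0 -0.03,0.0805,0 [-0.01  0.66  0.4   2.09 -0.53  0.49 -0.62]
0 -0.03,0.1,0.4 [ 0.62  0.67 -0.37  2.31  2.95  0.16  2.29]
0 -0.03,0.12,0.7 [ 0.94  0.89 -0.74  2.42  2.96  0.6   2.48]
0 -0.0,0.16,0.7 [ 0.9   0.79 -0.74  2.36  2.93  0.48  2.44]
0 0.065,0.185,0.7 [ 0.83  0.76 -0.73  2.24  2.79  0.37  2.5 ]
0 0.065,0.185,0.35 [ 0.23  0.54  0.06  2.07 -0.7   0.27 -0.49]
0 0.08,0.185,0 [-0.24  0.67  0.71  1.81 -0.56  0.87 -0.69]
1 pick [-0.22  0.79 -0.15  1.87  0.22  0.49  1.19]
1 up [-0.25  0.54 -0.09  1.77  0.07  0.84  1.33]
1 -0.1,0.0805,0 [ 0.46  0.58 -0.21  2.2   0.31  0.39  1.72]
1 -0.03,0.0805,0 [ 0.39  0.62 -0.19  2.07  0.25  0.47  1.74]
1 -0.03,0.1,0.4 [ 0.85  0.75 -0.71  2.29  2.04  0.3   0.08]
1 -0.03,0.12,0.7 [ 1.13  1.06 -1.1   2.41  2.5   0.71 -0.12]
1 -0.0,0.16,0.7 [ 1.1   0.95 -1.09  2.35  2.42  0.6  -0.12]
1 0.065,0.185,0.7 [ 1.02  0.92 -1.09  2.23  2.26  0.53 -0.02]
1 0.065,0.185,0.35 [ 0.58  0.58 -0.46  2.05  0.46  0.26  1.53]
1 0.08,0.185,0 [ 0.19  0.57  0.    1.78 -0.    0.79  1.92]
[0.64002192 0.15098289 0.20000681] [-3.14156708e+00 -1.44622510e-05  1.39582267e-01] 0.04472003231681696 3.3333
or [280.03342618 195.65181058] 718 ((657.0468139648438, 153.05628967285156), (102.6213150024414, 14.933392524719238), 8.110114097595215) [0.02438725 0.02691538 0.02828691]
blade [280.45166809 130.84858854] 1169 ((711.5617065429688, 160.17025756835938), (84.57652282714844, 17.96087074279785), 8.503604888916016) [0.01503438 0.01626735 0.01748835]
```

View pics/w1.png

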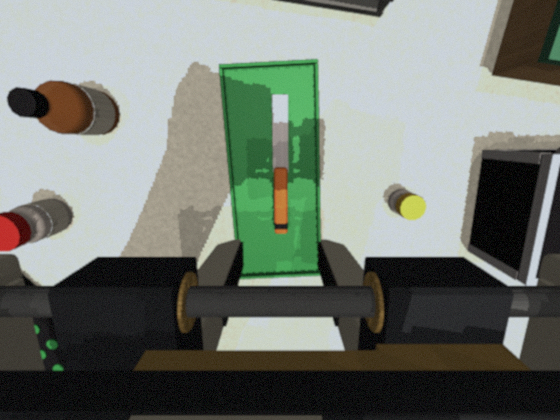

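The tray spatula is at wrist (280,165) and the pot at (410,205); both match the earlier estimates. Tilting the tool beyond about 0.3 rad flips the wrist. I'll grasp with the tool leaning 0.35 rad so the lever stroke stays within the smooth range. First I'll check that plan for reach.

```bash
cat >> h.py <<'E'
LEAN=0.35; GX,GZ=0.002,-0.006; SP=np.array([.635,.149,.016]); SYAW=np.radians(8.4)
def axes(phi,yaw):
    c,s=np.cos(yaw),np.sin(yaw)
    return np.array([c*np.cos(phi),s*np.cos(phi),np.sin(phi)]),np.array([-c*np.sin(phi),-s*np.sin(phi),np.cos(phi)])
def rot(phi,yaw,flip): return rpyw(rpy(phi-LEAN,yaw,flip))
def tcp_tip(u,z,phi,w=0):
    x,n=axes(phi,CYAW); c,s=np.cos(CYAW),np.sin(CYAW)
    tip=np.array([CASE[0]+c*u-s*w,CASE[1]+s*u+c*w,z])
    return list(tip-(.120-GX)*x-(-.00125-GZ)*n)
def tcp_pick(dz=0,sp=None):
    x,n=axes(0,SYAW); return list(SP+GX*x+GZ*n+[0,0,dz])
E
python3 - <<'E'
from h import *
for flip in(0,1):
    for nm,p,o in [("pick",tcp_pick(),rot(0,SYAW,flip)),("up",tcp_pick(.15),rot(0,SYAW,flip))]+\
      [(f"{u},{z},{f}",tcp_tip(u,z,f),rot(f,CYAW,flip)) for u,z,f in [(-.12,.15,0),(-.1,.0805,0),(-.03,.0805,0),(-.03,.1,.4),(-.03,.115,.65),(-.0,.16,.65),(.065,.185,.65),(.065,.185,.35),(.08,.185,0)]]:
        q=manip.inverse_kinematics(list(p),o); print(flip,nm,None if q is None else np.round(q,2))
E
```

```text
0 pick [-0.6   0.98  0.56  1.63 -0.54  1.07 -1.23]
0 up [-0.64  0.82  0.64  1.57 -0.45  1.28 -1.29]
0 -0.12,0.15,0 [-0.22  0.67  0.71  2.03 -0.28  0.9  -0.76]
0 -0.1,0.0805,0 [-0.18  0.78  0.65  2.03 -0.37  0.8  -0.72]
0 -0.03,0.0805,0 [-0.2   0.83  0.64  1.88 -0.37  0.91 -0.79]
0 -0.03,0.1,0.4 [ 0.03  0.68  0.35  2.12 -0.65  0.4  -0.5 ]
0 -0.03,0.115,0.65 [ 0.92  0.84 -0.92  2.21  1.54  0.5  -2.57]
0 -0.0,0.16,0.65 [ 0.32  0.59 -0.04  2.17 -0.76  0.15 -0.38]
0 0.065,0.185,0.65 [ 0.15  0.6   0.14  2.04 -0.72  0.3  -0.49]
0 0.065,0.185,0.35 [-0.17  0.68  0.59  1.86 -0.52  0.77 -0.71]
0 0.08,0.185,0 [-0.23  0.8   0.68  1.56 -0.32  1.25 -0.9 ]
1 pick [ 0.26  1.18 -1.11  1.57  0.84  1.36  0.69]
1 up [ 0.26  0.98 -1.1   1.5   0.64  1.47  0.79]
1 -0.12,0.15,0 [ 0.92  0.81 -1.1   1.96  0.73  1.29  1.17]
1 -0.1,0.0805,0 [ 0.89  0.95 -1.1   1.96  0.86  1.28  1.06]
1 -0.03,0.0805,0 [ 0.81  1.   -1.1   1.81  0.86  1.36  1.08]
1 -0.03,0.1,0.4 [ 0.95  0.93 -1.11  2.06  1.14  0.89  0.9 ]
1 -0.03,0.115,0.65 [ 0.92  0.84 -0.92  2.21  1.54  0.5   0.57]
1 -0.0,0.16,0.65 [ 0.99  0.86 -1.11  2.13  1.35  0.66  0.75]
1 0.065,0.185,0.65 [ 0.92  0.86 -1.11  1.99  1.21  0.72  0.87]
1 0.065,0.185,0.35 [ 0.83  0.86 -1.1   1.79  0.87  1.08  1.13]
1 0.08,0.185,0 [ 0.69  0.95 -1.1   1.49  0.75  1.57  1.22]
```

Flip=1 keeps one wrist branch throughout, so I'll pick up the spatula that way.

```bash
python3 - <<'E'
from h import *
manip.reach(tcp_pick(.10),rot(0,SYAW,1)); print(np.round(status.current_joints(),2))
manip.line_to(tcp_pick(0.0),speed=.12); print(status.current_tcp_pos()-tcp_pick(0),status.current_ft_force().round(1) if hasattr(status.current_ft_force(),'round') else status.current_ft_force())
hand.set_gripper(0.0,60); print("w",status.current_width(),status.current_grip_force())
manip.line_to(tcp_pick(.13),speed=.15)
for n in("scene","side"):
    im,d,P=cloud(n); cv2.imwrite(f"pics/{n}1.png",im); np.savez(f"{n}1.npz",im=im,d=d,P=P)
print(status.current_width(),status.current_grip_force(),np.round(status.current_ft_force(),2),status.current_tcp_pos(),status.current_time_s())
a=cv2.imread("pics/scene1.png")[150:330,170:410]; b=cv2.imread("pics/side1.png")[80:280,220:440]
cv2.imwrite("pics/ab1.png",np.hstack([cv2.resize(a,(400,300)),cv2.resize(b,(400,300))]))
E
```

```text
[ 0.26  1.04 -1.1   1.53  0.7   1.43  0.76]
[0.00033109 0.00041737 0.00073164] [ 0.1 -0.5 -0.2]
w 0.015347150542710294 59.980711340904236
0.015701942029045422 59.97728884220123 [ 0.17  0.19 -0.65] [0.63658324 0.14891564 0.13873286] 7.775
```

View pics/ab1.png

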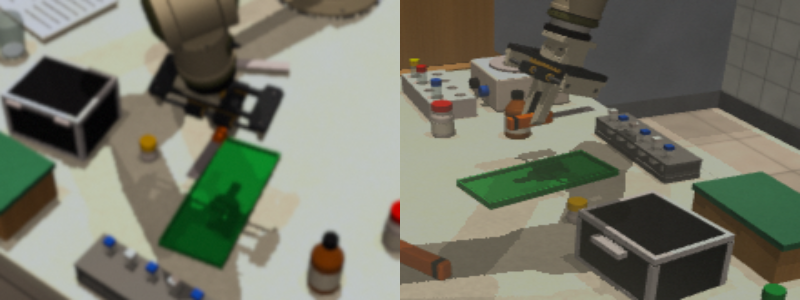

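The spatula is held: left half around (215,140), right half (525,120), with the blade pointing forward. I'll check the blade's pose from the depth clouds and refine the case from both views.

```bash
python3 - <<'E'
from h import *
tcp=np.array(status.current_tcp_pos()); r=status.current_tool_rot(); print(tcp,r)
x,n=axes(0,SYAW); y=np.cross(n,x); o=tcp-GX*x-(-.0053)*n
for k in("scene","side"):
    D=np.load(k+"1.npz"); im,P=D["im"],D["P"]; L=(P-o)@np.stack([x,y,n],1)
    m=(L[...,0]>.045)&(L[...,0]<.14)&(abs(L[...,1])<.02)&(abs(L[...,2])<.025)
    Q=L[m]; print(k,len(Q),"x",np.percentile(Q[:,0],[2,98]),"y med",np.median(Q[:,1]),"z",np.median(Q[:,2]),"zslope,yslope",np.polyfit(Q[:,0],Q[:,2],1),np.polyfit(Q[:,0],Q[:,1],1))
    # case lid top: bright rim + black; points z .088-.102 in case region
    m=(P[...,2]>.087)&(P[...,2]<.104)&(abs(P[...,0]-.676)<.1)&(abs(P[...,1]+.176)<.11)
    m=cv2.morphologyEx(m.astype(np.uint8),cv2.MORPH_OPEN,np.ones((3,3)))>0
    kk,LL,st,ce=cv2.connectedComponentsWithStats(m.astype(np.uint8)); i=1+np.argmax(st[1:,4])
    print(k,cv2.minAreaRect((P[LL==i][:,:2]*1000).astype(np.float32)),np.median(P[LL==i][:,2]))
    c,s=np.cos(CYAW),np.sin(CYAW); R=np.array([[c,s],[-s,c]]); q=(P[...,:2]-CASE)@R.T
    m=(q[...,0]>-.095)&(q[...,0]<-.07)&(abs(q[...,1])<.05)&(P[...,2]>.06)&(P[...,2]<.083)
    if m.sum(): print("ledge",m.sum(),np.percentile(q[m][:,0],[3,50]),np.percentile(q[m][:,1],[3,50,97]),np.percentile(P[m][:,2],[50,97]))
E
```

```text
[0.63658324 0.14891564 0.13873286] [-3.14119225 -0.35171738 -2.99504905]
scene 169 x [0.04599895 0.11867249] y med -0.0014183310130673175 z 0.003210481912367613 zslope,yslope [-0.0077665   0.00384031] [ 0.00808784 -0.00199925]
scene ((677.2424926757812, -176.0628662109375), (140.7663116455078, 167.33876037597656), 10.271001815795898) 0.0972503532041421
side 76 x [0.04614586 0.11866538] y med -0.0022296392084078047 z 0.0010898600261847191 zslope,yslope [-0.00861837  0.00176143] [ 0.00896865 -0.00218843]
side ((675.9290771484375, -175.87429809570312), (136.04786682128906, 164.29330444335938), 9.106912612915039) 0.09481041155506986
ledge 128 [-0.08070389 -0.07773911] [-0.02984281 -0.00443793  0.02730743] [0.07759843 0.080723  ]
```

The blade is level and its tip is within 2 mm of the model. The case pose is confirmed. Now I'll go to the front of the case and insert.

```bash
sed -i 's/GX,GZ=0.002,-0.006/GX,GZ=0.002,-0.0053/; s/^CASE=.*/CASE=np.array([0.676,-0.176]); CYAW=np.radians(9.2)/' h.py
cat >> h.py <<'E'
def tip_now(phi):  # tip in case frame (u,w,z) from TCP
    x,n=axes(phi,CYAW); t=np.array(status.current_tcp_pos())+(.120-GX)*x+(-.00125-GZ)*n
    c,s=np.cos(CYAW),np.sin(CYAW); d=t[:2]-CASE
    return np.array([c*d[0]+s*d[1],-s*d[0]+c*d[1],t[2]])
def rep(tag,phi): print(tag,"tip",tip_now(phi).round(4),"F",np.round(status.current_ft_force(),1),"M",np.round(status.current_moment(),2),"w",round(status.current_width(),4),"t",round(status.current_time_s(),2),flush=True)
E
python3 - <<'E'
from h import *
R0=rot(0,CYAW,1)
manip.line_to(tcp_tip(-.115,.145,0),speed=.25,rotation=R0); rep("front",0)
manip.line_to(tcp_tip(-.115,.0805,0),speed=.12); rep("low",0)
e=tip_now(0)-[-.115,0,.0805]; print("err",e, status.current_tool_rot())
d=np.array([0,0,-e[2]])
manip.line_to(list(tcp_tip(-.085,.0805,0)+d),speed=.08); rep("edge",0)
import pickle; pickle.dump(d,open("d.pkl","wb"))
im,_=get_image("side"); cv2.imwrite("pics/in.png",cv2.resize(im[170:290,270:430],None,fx=4,fy=4,interpolation=2))
E
```

```text
front tip [-0.1142  0.001   0.1451] F [-0.3  0.1  0.4] M [ 0.14 -0.39  0.03] w 0.0153 t 9.57
low tip [-0.1148  0.0003  0.0805] F [ 0.2 -0.6 -1.5] M [ 0.1  -0.37 -0.01] w 0.0156 t 10.25
err [2.33116030e-04 3.22665821e-04 4.40442051e-05] [ 3.1409847  -0.34997901 -2.9803535 ]
edge tip [-0.0849  0.0002  0.0805] F [-1.5 -0.1 -0.9] M [ 0.1  -0.37  0.03] w 0.0153 t 10.78
```

View pics/in.png

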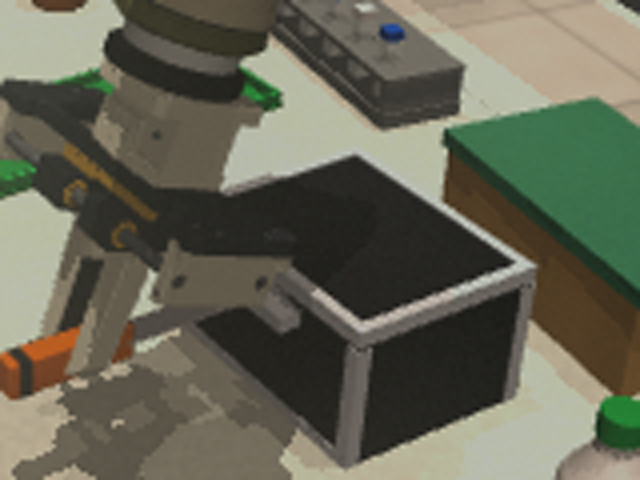

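The blade is level at the ledge, around pixel (200,315) in the crop, and the gripper is clear of the case. I'll insert and lever in small steps.

```bash
cat >> h.py <<'E'
def lever(r,phi,off=.001,speed=.06):
    u=-.080+r*np.cos(phi)-off*np.sin(phi); z=.079+r*np.sin(phi)+off*np.cos(phi)
    manip.line_to(tcp_tip(u,z,phi),speed=speed,rotation=rot(phi,CYAW,1))
E
python3 - <<'E'
from h import *
import sys
for u in(-.065,-.05,-.03):
    manip.line_to(tcp_tip(u,.0805,0),speed=.06); rep(u,0)
    if np.linalg.norm(status.current_ft_force())>8: sys.exit("force")
for phi in(.08,.16,.24,.32,.38):
    lever(.05,phi); rep(phi,phi)
    if np.linalg.norm(status.current_ft_force())>20: sys.exit("force")
im,_=get_image("side"); cv2.imwrite("pics/lev.png",cv2.resize(im[170:290,270:430],None,fx=4,fy=4,interpolation=2))
E
```

```text
-0.065 tip [-0.0648  0.0002  0.0804] F [-0.9  0.  -1. ] M [ 0.07 -0.31 -0.02] w 0.0154 t 11.31
-0.05 tip [-0.0496  0.0002  0.0805] F [ 0.2  0.5 -0.1] M [ 0.11 -0.38  0.04] w 0.0154 t 11.71
-0.03 tip [-0.0298  0.0002  0.0804] F [-0.4 -0.1 -1.4] M [ 0.09 -0.36  0.01] w 0.0152 t 12.19
0.08 tip [-0.0318 -0.0005  0.0841] F [-0.8 -0.2 -0.5] M [ 0.07 -0.    0.  ] w 0.0155 t 12.44
0.16 tip [-0.0318 -0.0006  0.0882] F [-0.1 -0.1 -2.4] M [-0.02  0.08  0.02] w 0.0152 t 12.69
0.24 tip [-0.0321 -0.0005  0.0921] F [-0.4 -0.5 -1.5] M [0.01 0.01 0.  ] w 0.0154 t 12.94
0.32 tip [-0.0331 -0.0004  0.0959] F [ 0.3 -0.2 -1. ] M [ 0.06 -0.01 -0.01] w 0.0154 t 13.19
0.38 tip [-0.0339 -0.0003  0.0987] F [ 0.7  0.3 -1.4] M [ 0.01  0.08 -0.01] w 0.0153 t 13.44
```

View pics/lev.png

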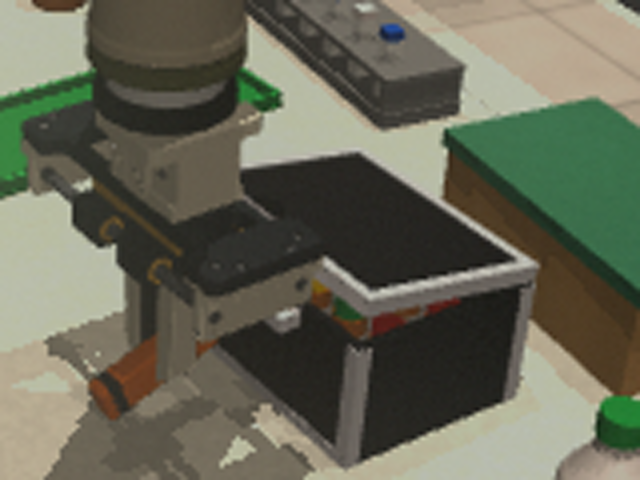

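The lid is up about 0.15 rad, borne by the blade, with the ledge visible near (285,320) and the gripper clear. I'll hold briefly, lever further, then sweep the tip round the hinge.

```bash
python3 - <<'E'
from h import *
import sys
def chk(lim=25):
    if np.linalg.norm(status.current_ft_force())>lim: sys.exit("force")
manip.dwell(.3)
for r,phi in((.05,.48),(.055,.58),(.065,.62),(.072,.62)):
    lever(r,phi,off=.001); rep((r,phi),phi); chk()
t0=tip_now(.62); th=np.arctan2(t0[2]+.0025-.085,.065-t0[0]); rad=np.hypot(t0[2]+.0025-.085,.065-t0[0]); print("theta",th,"rad",rad)
for k in np.arange(th+.1,1.76,.12):
    phi=.62 if k<1.1 else .62-.4*(k-1.1)/.65
    u=.065-.088*np.cos(k); z=.085+.088*np.sin(k)-.0025*abs(np.cos(k))
    manip.line_to(tcp_tip(u,z,phi),speed=.1,rotation=rot(phi,CYAW,1)); rep(round(k,2),phi); chk()
im,_=get_image("side"); im2,_=get_image("scene")
cv2.imwrite("pics/open.png",np.hstack([cv2.resize(im[120:300,240:440],(400,360)),cv2.resize(im2[120:280,130:310],(400,360))]))
E
```

```text
(0.05, 0.48) tip [-0.0374 -0.0003  0.1028] F [ 0.4 -0.2  0.2] M [ 0.04  0.14 -0.03] w 0.0155 t 14.06
(0.055, 0.58) tip [-0.0347 -0.0004  0.1101] F [ 0.1  0.3 -0.9] M [ 0.03  0.25 -0.03] w 0.0153 t 14.35
(0.065, 0.62) tip [-2.700e-02 -1.000e-04  1.179e-01] F [-1.  -0.9 -1.2] M [-0.07  0.48 -0.03] w 0.0156 t 14.68
(0.072, 0.62) tip [-0.0213  0.      0.122 ] F [-0.3 -0.5 -2.2] M [-0.07  0.52 -0.02] w 0.0156 t 14.94
theta 0.4293269341974867 rad 0.09496580952731437
0.53 tip [-0.0194 -0.0002  0.1233] F [-22.1  -2.2  -4.5] M [-0.66  5.5   0.08] w 0.0153 t 15.22
0.65 tip [-0.0148 -0.      0.1311] F [-23.7  -1.6 -10.7] M [-0.55  6.16  0.12] w 0.0157 t 15.47force
```

The handle's front end hit the ledge because I pushed the tip too far in. I'll back off, check the grip, and take a wider arc.

```bash
python3 - <<'E'
from h import *
t=tip_now(.62); 
manip.line_to(tcp_tip(-.028,.129,.62),speed=.1,rotation=rot(.62,CYAW,1)); rep("back",.62)
im,d,P=cloud("side"); im2,_=get_image("scene")
cv2.imwrite("pics/open1.png",np.hstack([cv2.resize(im[150:290,260:420],(411,360)),cv2.resize(im2[140:260,150:280],(389,360))]))
tcp=np.array(status.current_tcp_pos()); x,n=axes(.62,CYAW); y=np.cross(n,x); o=tcp-GX*x-GZ*n
hsv=cv2.cvtColor(im,cv2.COLOR_BGR2HSV).astype(int); m=(hsv[...,0]>3)&(hsv[...,0]<16)&(hsv[...,1]>150)&(np.linalg.norm(P-o,axis=-1)<.08)
L=((P-o)@np.stack([x,y,n],1))[m]; print(len(L),np.percentile(L,[3,97],axis=0).round(3),"slope",np.polyfit(L[:,0],L[:,2],1))
E
```

```text
back tip [-2.710e-02 -1.000e-04  1.296e-01] F [ 0.5  0.6 -0.6] M [-0.02  0.34  0.02] w 0.0154 t 15.87
158 [[-0.045 -0.01  -0.003]
 [ 0.     0.004  0.02 ]] slope [-0.03390913  0.01033382]
```

View pics/open1.png

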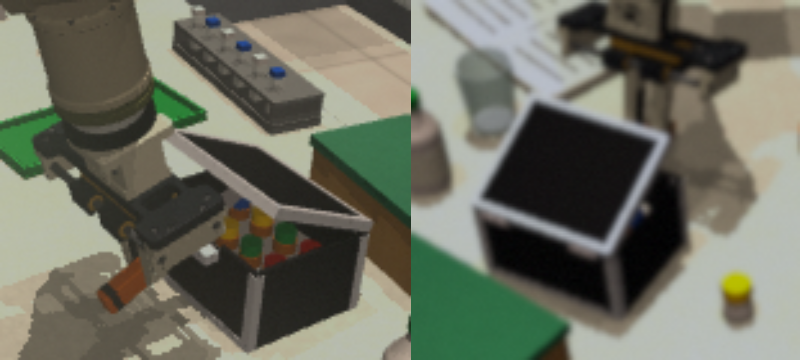

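The lid is open about 0.5 rad, with the blade beneath it and the handle still firmly held (left half, 125,285). Continuing on the wider arc.

```bash
python3 - <<'E'
from h import *
import sys
for k in np.arange(.55,1.78,.12):
    phi=.62 if k<1.1 else .62-.4*(k-1.1)/.65
    R=.105
    u=.065-R*np.cos(k); z=.085+R*np.sin(k)-.0025*abs(np.cos(k))
    manip.line_to(tcp_tip(u,z,phi),speed=.1,rotation=rot(phi,CYAW,1)); rep(round(k,2),phi)
    if np.linalg.norm(status.current_ft_force())>18: sys.exit("force")
im,_=get_image("side"); im2,_=get_image("scene")
cv2.imwrite("pics/open.png",np.hstack([cv2.resize(im[120:300,240:440],(400,360)),cv2.resize(im2[120:280,130:310],(400,360))]))
E
```

```text
0.55 tip [-0.0235  0.      0.1384] F [ 0.2 -0.  -0.8] M [-0.01  0.36 -0.02] w 0.0157 t 16.22
0.67 tip [-0.0168 -0.      0.1484] F [-0.5  0.1 -0.6] M [-0.02  0.31  0.01] w 0.016 t 16.49
0.79 tip [-0.0084  0.      0.1579] F [ 0.5  0.  -1.4] M [-0.02  0.35 -0.01] w 0.0152 t 16.77
0.91 tip [0.001  0.     0.1664] F [-0.   0.5 -0.8] M [0.   0.34 0.05] w 0.0154 t 17.04
1.03 tip [1.140e-02 1.000e-04 1.738e-01] F [ 0.2  0.4 -0.8] M [-0.01  0.36 -0.01] w 0.0157 t 17.32
1.15 tip [2.260e-02 1.000e-04 1.799e-01] F [-0.9  0.4 -1.9] M [-0.04  0.33 -0.03] w 0.0157 t 17.59
1.27 tip [0.0345 0.0002 0.1843] F [ 0.2 -0.8 -0.8] M [-0.01  0.23  0.02] w 0.0154 t 17.88
1.39 tip [4.650e-02 1.000e-04 1.873e-01] F [ 0.1 -0.1 -1.6] M [0.  0.1 0. ] w 0.0155 t 18.17
1.51 tip [5.890e-02 1.000e-04 1.889e-01] F [-0.2 -0.2 -1. ] M [0.04 0.09 0.01] w 0.016 t 18.45
1.63 tip [0.0715 0.0002 0.189 ] F [ 0.2  0.6 -0.7] M [ 0.09 -0.05  0.01] w 0.0155 t 18.73
1.75 tip [0.084  0.0003 0.1872] F [-1.3  0.9 -1.2] M [ 0.08 -0.1  -0.01] w 0.0152 t 18.99
```

View pics/open.png

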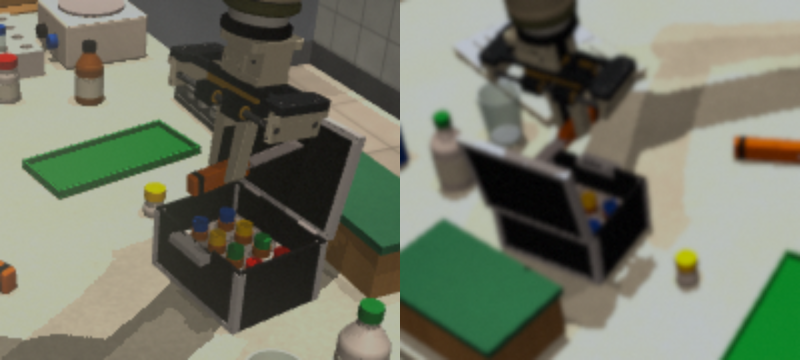

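The lid is roughly upright. I'll measure its angle from depth before leaving.

```bash
cat > lid.py <<'E'
from h import *
c,s=np.cos(CYAW),np.sin(CYAW)
for k in("scene","side"):
    im,d,P=cloud(k); q=(P[...,:2]-CASE)@np.array([[c,s],[-s,c]]).T
    m=(abs(q[...,1])<.078)&(P[...,2]>.12)&(P[...,2]<.23)&(q[...,0]>.03)&(q[...,0]<.14)
    if k=="side": m&=(q[...,1]<-.02)&(q[...,0]>.05)
    z=P[...,2][m]; u=q[...,0][m]; print(k,m.sum(),"zmax",np.percentile(z,98),"fit u=a z+b",np.polyfit(z,u,1),"bins",[(a,round(float(np.median(u[abs(z-a)<.01])),4)) for a in(.13,.16,.19,.21) if (abs(z-a)<.01).any()])
E
python3 lid.py
```

```text
scene 1119 zmax 0.21658005392718116 fit u=a z+b [0.1564257  0.06017192] bins [(0.13, 0.0811), (0.16, 0.0869), (0.19, 0.0923), (0.21, 0.0946)]
side 829 zmax 0.21282836043115883 fit u=a z+b [0.19399736 0.04737319] bins [(0.13, 0.0729), (0.16, 0.0783), (0.19, 0.0839), (0.21, 0.0872)]
```

The lid stands at about 1.74 rad. Now I'll return the spatula to the tray.

```bash
python3 - <<'E'
from h import *
phi=.22
manip.line_to(tcp_tip(-.06,.2,phi),speed=.15,rotation=rot(phi,CYAW,1))
manip.line_to(tcp_pick(.15),speed=.25,rotation=rot(0,SYAW,1)); rep("over",0)
manip.line_to(tcp_pick(.03),speed=.15)
manip.line_to(tcp_pick(.002),speed=.04); print(status.current_ft_force())
hand.set_gripper(.045); manip.dwell(.3)
a=np.array([np.sin(-LEAN)*-1*np.cos(SYAW),np.sin(LEAN)*np.sin(SYAW),np.cos(LEAN)])
manip.line_to(list(np.array(tcp_pick(.002))+.12*a),speed=.12)
print(status.current_width(),np.round(status.current_ft_force(),2),status.current_time_s())
im,_=get_image("side"); im2,_=get_image("scene")
cv2.imwrite("pics/end.png",np.hstack([cv2.resize(im[80:300,200:440],(400,360)),cv2.resize(im2[120:320,140:360],(400,360))]))
E
python3 lid.py
```

```text
over tip [0.1313 0.326  0.1648] F [-0.4 -1.1 -1.5] M [ 0.07 -0.36  0.01] w 0.0157 t 21.96
[-1.99765583 -1.65474922  5.47183674]
0.045275560677006076 [-0.85 -0.01 -0.49] 25.8917
scene 1081 zmax 0.21655801412193354 fit u=a z+b [0.15084619 0.06235658] bins [(0.13, 0.0815), (0.16, 0.0869), (0.19, 0.0922), (0.21, 0.0945)]
side 841 zmax 0.21307697704037712 fit u=a z+b [0.1929653 0.0474504] bins [(0.13, 0.0728), (0.16, 0.0783), (0.19, 0.0836), (0.21, 0.087)]
```

View pics/end.png

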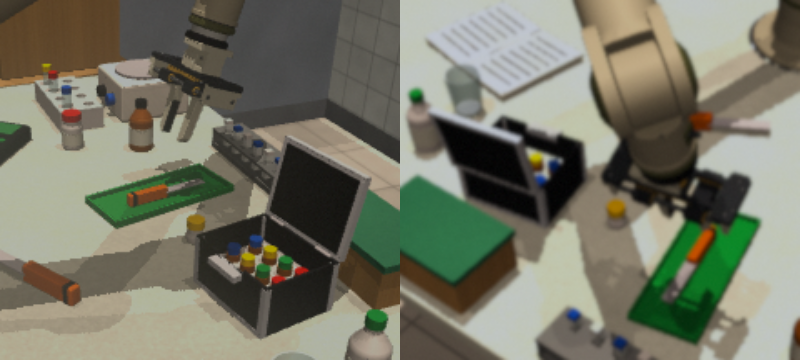

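The spatula lies flat in the tray (left half, 165,192), the lid stands open past upright, and the gripper is clear. Handing in.

```bash
python3 -c "
from h import *
print(manip.job_done())"
```

```text
the job is handed in; nothing more can be done
None
```

The job is handed in, verdict not shown: the blade levered the lid open to about 1.74 rad, where it stayed, the spatula is back in the tray and released, and nothing else was seen to move; the only snag was one roughly 25 N bump, probably the handle on the ledge, when the lid was already past about 0.4 rad.

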